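# Start up the sanding bench

## Robot

A 6-joint arm with a two-finger parallel gripper is mounted at the origin on the work surface. World frame = base frame: x ahead of the robot, y to its left, z up, the work surface at z = 0. Lengths are in m, angles in degrees, forces in N, time in s.
With the tool pointing down it reaches from about 0.35 to 0.875 m from the base axis. Payload 4.2 kg.
Tool frame: the origin (TCP) lies midway between the tips of the shut fingers; the grasp point (between the pads) lies 19 mm behind it; z points along the fingers, y is the line along which they close (so a half turn about z gives the same grasp; the last joint's range is limited). The gripper opens to 87 mm and grips with 3 to 60 N. Pads are 19 mm wide; open, the fingers measure 117 mm over their backs; the gripper's body (75 mm by 190 mm) begins 51 mm behind the grasp point.
Start: joints at [-49.813, 22.042, 0.453, 0, -68.411, -14.817], TCP at [0.268, -0.565, 0.223] pointing down, gripper open.
Joint ranges: [-179.83, 179.83], [-69.29, 118.12], [-61.27, 80.66], [-181.25, 117.63], [-171.15, -9.14], [-177.46, 177.46]. Speed limits (degrees/s): [159.86, 159.86, 180, 180, 180, 180].

## Interface

Orientations are given as a 3x3 rotation matrix whose columns are the frame's x, y, z axes.
In Python, from station import sense, capture, finish_job, silhouettes, landmark_of gives the robot as it stands.
- The arm moves only by the tool step_arm, never from a script. Its arguments are lists of equal length, an entry for each row: "linear": the shift along the tool's x, y, z in mm, a list of three; "delta_rot": the turn, a rotation vector about the tool's x, y, z in rad, a list of three; "grip": the finger opening in mm, from 0 to 87. A call has 1 to 10 rows; each row shifts and turns the commanded pose from where the row before left it, along the tool's axes as they then stand; what a row does not reach is not made up. A row lasts 1/8 s, in which the tool goes at most 62.5 mm and 10.7 degrees, less where a joint would pass 70% of its speed; a pose out of reach is approached as far as the arm can. A call with a gripper value outside its range is refused whole. The fingers move at their own pace and stop on an object; the grip force is fixed at half the most. Time passes only in rows, so rows that do not move let the fingers close. It gives the time, the measured TCP pose, the force, the opening and the grip force at its end, in the units of the state.
- sense(): the state, without advancing time (a new reading comes with each control period).
- capture(name): name is "side" or "top"; returns a dict with "img" (480x640x3 uint8, red, green, blue), "fx", "fy", "cx", "cy" (pixels), "world_to_cam" (4x4, takes a point from world to camera coordinates). Camera axes: x right, y up, looking along -z (the intrinsics and any distortion apply to the point x, -y, -z); pixel columns grow to the right and rows downward; lengths in m; the calibration is good to about 2 mm. A picture is of the moment at which its call begins. There is no depth.
- finish_job(): hands the job in; it is judged then, once.
Trained networks look in the newest picture that a camera, given by its name, has taken for a name from the list of things; names that differ only in an ending like _2 or _b are one class to them, and where a whole thing is asked for, a point or a joint stands for the part that bears it (a point fixed in the world has none). Each returns a list of dicts, best first, with "score" (0 to 1); they miss things now and then, are a little off and sometimes report something else, mostly with a low value. They report only what shows in the picture. A call takes as long as a camera call. They do not tell look-alikes from the thing itself.
- silhouettes(camera, label): "mask" (480x640 bool, what is visible of it) and "point" ([column, row] in pixels, amid what is visible of it).
- landmark_of(camera, label): "point" ([column, row] in pixels: a listed point, or the origin of a listed thing).
The state is a dict: "time_s": time; "joints": joint angles; "joint_velocities": joint speeds; "effort": joint torques, N m; "tcp_pos": TCP position; "ee_rot": TCP orientation; "wrist_force": force on the tool from outside, world axes, zero at the start; "moment": the same for the moment, N m; "gripper_width": opening from 0.0 (shut) to 1.0 (fully open); "gripper_force": force on a finger pad.
Only numpy, scipy, OpenCV 4.12 (cv2) and the standard library are available. Lean on these libraries where they do the work, as an engineer would, in place of code of your own. Each camera call takes 0.05 s, during which the arm holds its last target. There are 200 camera calls.

## Task

Start up the sanding bench in the proper order, so that no dust flies before the extraction runs: first switch on the bench supply by pressing the white-marked half of its black rocker, then start the dust collector with the green button on its blue starter box, and only then start the sander with the green button on its grey starter box. Press each one gently with the fingertips until it is fully home, keep off the red stop buttons, and leave the things lying about the bench where they are.

Things in the scene. Friction and masses are not known exactly. Their poses are not given: they have to be found in the camera images.
- bench_supply: White plastic supply housing screwed to the bench, 200 mm (its x) x 70 mm (its y) x 55 mm high, with a black rocker switch at its -x end (towards the robot) and two grey capped sockets (tops 65 mm above the bench) behind it. Origin: centre of the underside, on the bench. Yaw and place vary; the three units may swap places. Fixed.
- supply_rocker (a joint): Angle of the black rocker (face 44 x 44 mm), tipping about the housing's y axis at a pivot 62 mm from its centre towards -x, 60 mm above the bench. 0 = off: the +x half (away from the robot, with a white bar) stands raised 8 degrees; 0.28 rad = on: that half is down. It takes about 5 N there and stays where it is left, so press it to its stop.
- rocker_on_half (a point): Point on the rocker's face, in the middle of the half with the white bar, 14 mm from the pivot line; this is where to press down for on. It lies 68 mm above the bench while off and sinks 4 mm when switched on. Moves with the rocker.
- collector_starter: Dust collector's starter: blue box 150 x 85 mm, lid 72 mm above the bench, on a pale wooden base plate 180 (its x) x 112 (its y) x 12 mm. On the lid's long axis: green start button 28 mm towards +x of centre (away from the robot), red mushroom stop 28 mm towards -x. Origin: centre of the underside, on the bench. Yaw and place vary; the three units may swap places. Fixed.
- collector_start (a joint): Travel of the collector's green button (28 mm wide, flat). 0 = out (collector off), 0.006 m = fully in (running). It takes about 4 N and stays as deep as it is pressed, so press it to its stop. The red button rises 6 mm meanwhile; pressing the red one brings the green out again.
- collector_start_top (a point): Centre of the top face of the collector's green button: 85 mm above the bench when out, 79 mm when in. Moves with the button.
- collector_stop: Red mushroom stop button of the collector's starter, 36 mm wide, its axis 56 mm from the green button's; its top is 85 mm above the bench while off, 91 mm when running. Origin on its axis, 75 mm above the bench while off. Not to be touched.
- sander_starter: Starter box of the disc sander: the same unit as the collector's in size and layout (wooden base plate, green start towards +x, red stop towards -x), but painted grey. Origin: centre of the underside, on the bench. Its yaw and place vary. Fixed.
- sander_start (a joint): Travel of the sander's green button: 0 = out (off), 0.006 m = fully in (running). Works like the collector's: about 4 N, stays as deep as it is pressed.
- sander_start_top (a point): Centre of the top face of the sander's green button: 85 mm above the bench when out, 79 mm when in. Moves with the button.
- sander_stop: Red mushroom stop button of the sander's starter, 36 mm wide, as on the collector's. Origin on its axis, 75 mm above the bench while off. Not to be touched.
- glue_bottle: Yellow glue bottle with orange cap, 52 mm wide, 115 mm tall, standing loose just beyond the sander's starter. Origin: centre of its underside. To be left alone.
- wax_tin: Round red wax tin with a bare steel lid, 77 mm wide, 45 mm tall, loose just beyond the collector's starter. Origin: centre of its underside. To be left alone.
- sanding_block: Cork sanding block 66 x 110 x 31 mm, loose just beyond the bench supply. Origin: centre of its underside. To be left alone.
Not all that is in view belongs to the job. What is shaped like the collector_starter but purple is not meant.

How it is judged (in metres and radians):
On the way, in this order (a step that is already met when the one before it is completed fails the run):
1. the bench supply is switched on at its rocker (value of joint supply_rocker above 0.24 rad), for 0.2 s.
2. the dust collector's green button is in (value of joint collector_start above 0.005 m), for 0.2 s.
3. the sander's green button is in (value of joint sander_start above 0.005 m), for 0.2 s.
At the end, for the whole second after the job is handed in: The supply rocker is on (over 0.24 of 0.28 rad), both green buttons are latched in (over 5 of 6 mm), and the glue bottle (upright), wax tin and sanding block are within 15 mm of where they were (value of joint supply_rocker above 0.24 rad and value of joint each of collector_start, sander_start above 0.005 m and distance of each of glue_bottle, wax_tin, sanding_block from where it was at the start of the episode below 0.015 m and angle between glue_bottle's own z axis and vertical below 0.2 rad); the robot touches nothing.
It fails at once if the dust collector is started while the bench supply is off (value of joint collector_start above 0.004 m and value of joint supply_rocker below 0.14 rad).
It fails at once if the sander is started while the supply or the dust collector is off (value of joint sander_start above 0.004 m and (value of joint collector_start below 0.003 m or value of joint supply_rocker below 0.14 rad)).
It fails at once if a red stop button is pushed (over 2 N) (contact force between any of collector_stop, sander_stop and anything else above 2 N).
It fails at once if a switch unit is pushed with more than 40 N (contact force between any of bench_supply, collector_starter, sander_starter and the arm above 40 N).
It fails at once if a loose thing is shoved more than 15 mm, lifted or tipped (distance of any of glue_bottle, wax_tin, sanding_block from where it was at the start of the episode above 0.015 m or angle between glue_bottle's own z axis and vertical above 0.3 rad).
It also fails if it takes over 48 s, if anything falls off the work surface, if the arm or the gripper's body presses on something with over 40 N, if the wrist force passes 120 N, or if a joint passes its speed limit or range.

## Working session

There is one attempt and no reset: what is moved stays moved. The work goes in short steps, Python scripts to look and compute and a tool call to move; the robot and the scene stay as the last step left them, time stands still between calls to the robot, and variables do not carry over. Pictures are saved under pics/ and viewed, at most 10 in all, crops included, and the job is handed in when it is done.

Besides the shell and the picture viewer there is one more tool, called after "Emit:" as a command line: name --argument value ..., lists and objects as JSON in quotes. step_arm: Moves the arm, as the interface text tells. Its arguments: {"type":"object","properties":{"linear":{"type":"array"},"delta_rot":{"type":"array"},"grip":{"type":"array"}},"required":["linear","delta_rot","grip"]}

```bash
mkdir -p pics
cat > h.py <<'E'
import numpy as np, cv2
from station import *
def ray(c,px):
    M=np.array(c["world_to_cam"]);R=M[:3,:3];t=M[:3,3]
    d=np.array([(px[0]-c["cx"])/c["fx"],-(px[1]-c["cy"])/c["fy"],-1.])
    return -R.T@t, R.T@d
def at(c,px,z):
    o,d=ray(c,px); return o+d*(z-o[2])/d[2]
def proj(c,p):
    M=np.array(c["world_to_cam"]);q=M[:3,:3]@np.array(p)+M[:3,3]
    return np.array([c["cx"]-c["fx"]*q[0]/q[2], c["cy"]+c["fy"]*q[1]/q[2]])
E
python3 - <<'E'
from h import *
for n in("top","side"):
    c=capture(n); cv2.imwrite(f"pics/{n}0.png",c["img"][...,::-1])
    print(n,{k:v for k,v in c.items() if k not in("img","world_to_cam")},ray(c,(320,240)))
    for l,z in(("rocker_on_half",.068),("collector_start_top",.085),("sander_start_top",.085),("collector_stop",.075),("sander_stop",.075),("bench_supply",0),("collector_starter",0),("sander_starter",0),("glue_bottle",0),("wax_tin",0),("sanding_block",0)):
        for r in landmark_of(n,l)[:3]: print(l,round(r["score"],2),np.round(r["point"]),at(c,r["point"],z).round(3))
s=sense();print(s["ee_rot"],s["tcp_pos"],s["time_s"])
E
```

```text
top {'fx': 582.4070851856559, 'fy': 582.4070851856559, 'cx': 322.1001653019595, 'cy': 230.96270938756646} (array([ 0.24745892, -0.08228753,  1.60194054]), array([ 0.21787454, -0.00479829, -0.976095  ]))
rocker_on_half 0.58 [287. 246.] [ 0.577 -0.001  0.068]
rocker_on_half 0.31 [188. 212.] [0.681 0.266 0.068]
collector_start_top 0.46 [487. 255.] [ 0.528 -0.53   0.085]
collector_start_top 0.44 [402. 263.] [ 0.515 -0.303  0.085]
sander_start_top 0.74 [280. 235.] [0.604 0.016 0.085]
sander_start_top 0.55 [183. 252.] [0.567 0.276 0.085]
collector_stop 0.66 [472. 273.] [ 0.484 -0.488  0.075]
sander_stop 0.58 [185. 274.] [0.51  0.271 0.075]
bench_supply 0.75 [281. 234.] [0.627 0.018 0.   ]
collector_starter 0.92 [394. 279.] [ 0.487 -0.292  0.   ]
collector_starter 0.88 [467. 265.] [ 0.518 -0.497  0.   ]
glue_bottle 0.8 [191. 213.] [0.698 0.274 0.   ]
sanding_block 0.77 [268. 182.] [0.783 0.053 0.   ]
side {'fx': 525.5397498486232, 'fy': 525.5397498486232, 'cx': 306.65820309816684, 'cy': 239.91926594086695} (array([0.13012229, 0.68136753, 1.13439046]), array([ 0.32873916, -0.56039599, -0.760
[... 419 characters left out ...]
0.62 [418. 170.] [ 0.483 -0.491  0.075]
sander_stop 0.63 [268. 361.] [0.501 0.263 0.075]
bench_supply 0.6 [285. 280.] [0.625 0.016 0.   ]
collector_starter 0.79 [388. 229.] [ 0.475 -0.294  0.   ]
collector_starter 0.78 [408. 181.] [ 0.514 -0.508  0.   ]
sander_starter 0.65 [256. 370.] [0.538 0.268 0.   ]
glue_bottle 0.96 [202. 342.] [0.694 0.277 0.   ]
wax_tin 0.68 [348. 196.] [ 0.639 -0.349  0.   ]
sanding_block 0.96 [228. 262.] [0.791 0.048 0.   ]
sanding_block 0.27 [254. 370.] [0.542 0.269 0.   ]
[[-9.03564328e-01 -4.28452454e-01 -8.34905108e-06]
 [-4.28452453e-01  9.03564328e-01 -3.35697941e-05]
 [ 2.19269654e-05 -2.67552970e-05 -9.99999999e-01]] [ 0.26779414 -0.56471005  0.2225574 ] 1.2
```

View pics/top0.png

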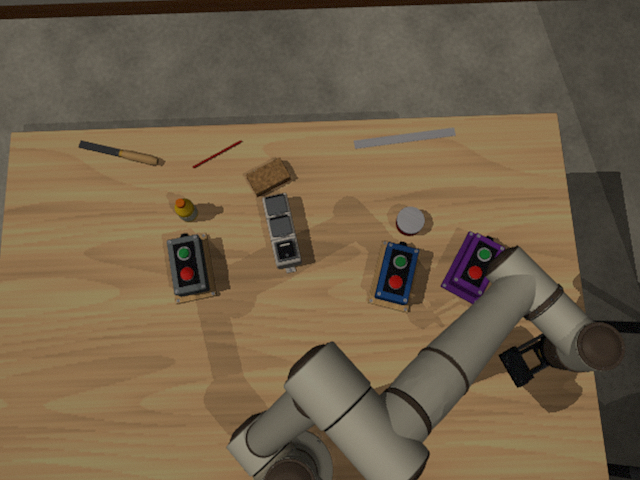

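View pics/side0.png

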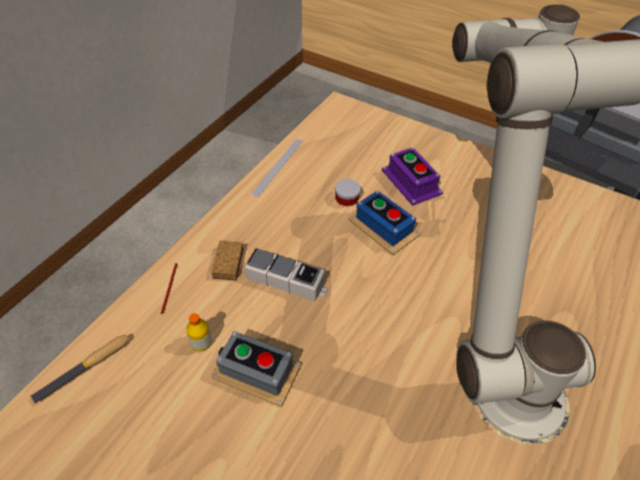

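The top view shows the blue starter with green at about (400,262), grey with green at (184,253), and the supply rocker at (287,248). Purple, at (475,265), is a decoy. Next I refine these by colour in both views.

Run:
```python
from h import *
C={n:capture(n) for n in("top","side")}
def tri(a,b):
    (o1,d1),(o2,d2)=ray(C["top"],a),ray(C["side"],b)
    st=np.linalg.lstsq(np.c_[d1,-d2],o2-o1,rcond=None)[0]
    p,q=o1+d1*st[0],o2+d2*st[1]; return ((p+q)/2).round(4),round(np.linalg.norm(p-q),4)
pts={}
for n,c in C.items():
    h=cv2.cvtColor(c["img"],cv2.COLOR_RGB2HSV)
    for col,lo,hi in(("g",(45,100,50),(85,255,255)),("r",(0,190,110),(4,255,255))):
        k,_,st,ce=cv2.connectedComponentsWithStats(cv2.inRange(h,lo,hi))
        for i in range(1,k):
            if st[i,4]>40: print(n,col,st[i,4],ce[i].round(1),at(c,ce[i],.085).round(4))
crops=[]
for n,(u,v) in(("top",(282,240)),("side",(300,275))):
    crops.append(cv2.resize(C[n]["img"][v-30:v+30,u-30:u+30],(400,400),interpolation=cv2.INTER_CUBIC))
cv2.imwrite("pics/rk.png",np.hstack(crops)[...,::-1])
for n,c in C.items():
  for p in ((.577,-.001,.068),): print(n,proj(c,p))
```

```text
top g 74 [183.3 252.7] [0.5656 0.2741 0.085 ]
top g 79 [484.3 253.9] [ 0.5312 -0.5239  0.085 ]
top g 79 [400.2 261.2] [ 0.5203 -0.2995  0.085 ]
top r 113 [474.7 272. ] [ 0.4837 -0.4935  0.085 ]
top r 87 [185.3 273.9] [0.5087 0.2681 0.085 ]
top r 114 [395.4 281.6] [ 0.4667 -0.2831  0.085 ]
side g 56 [409.8 155.9] [ 0.5288 -0.5241  0.085 ]
side g 68 [378.9 202.1] [ 0.5173 -0.2987  0.085 ]
side g 117 [242.4 349.7] [0.5619 0.2748 0.085 ]
side r 68 [420.  167.3] [ 0.4809 -0.4932  0.085 ]
side r 87 [393.6 213.3] [ 0.4634 -0.2819  0.085 ]
side r 168 [264.9 358.8] [0.5066 0.2661 0.085 ]
top [287.20719663 245.91665696]
side [303.52576111 268.27225851]
```

View pics/rk.png

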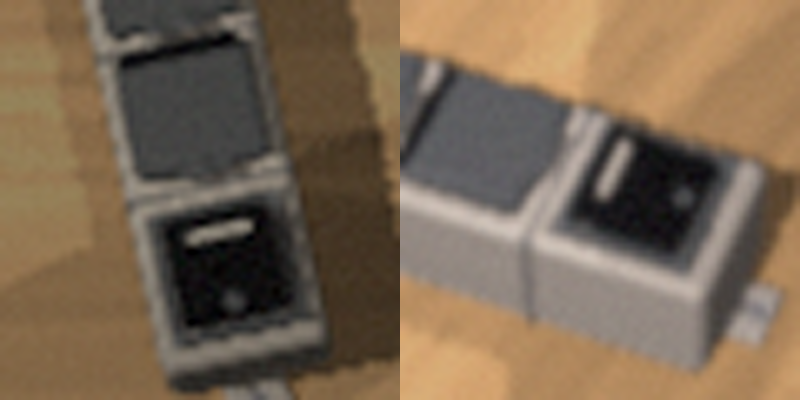

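```bash
cat >> h.py <<'E'
def tolocal(dp,R=None):
    R=np.array(sense()["ee_rot"]) if R is None else R
    return (R.T@np.array(dp)*1000).round(1)
E
python3 - <<'E'
from h import *
from scipy.spatial.transform import Rotation as Ro
C={n:capture(n) for n in("top","side")}
for l,t,s,z in(("bar",(285,244.7),(302.2,270.2),.069),("o",(286.8,255),(312.5,274.2),.064),("face",(286.8,250.8),(307.5,273.5),.066)):
    print(l,at(C["top"],t,z).round(4),at(C["side"],s,z).round(4))
m=max(silhouettes("top","bench_supply"),key=lambda r:r["score"])["mask"]
print(cv2.minAreaRect(np.argwhere(m)[:,::-1].astype(np.float32)))
# check yaw: axis direction of mask
r=cv2.fitLine(np.argwhere(m)[:,::-1].astype(np.float32),cv2.DIST_L2,0,.01,.01).ravel()
a=at(C["top"],r[2:]-20*r[:2],.06);b=at(C["top"],r[2:]+20*r[:2],.06);d=b-a;print("yaw",np.degrees(np.arctan2(d[1],d[0])),at(C["top"],r[2:],.06))
s=sense();R=np.array(s["ee_rot"])@Ro.from_rotvec([0,0,.268]).as_matrix()
print(tolocal(np.array([.568,.004,.13])-s["tcp_pos"],R), R.round(3))
E
```

```text
bar [0.5804 0.0048 0.069 ] [0.5761 0.0066 0.069 ]
o [0.5529 0.0009 0.064 ] [5.492e-01 2.000e-04 6.400e-02]
face [5.641e-01 5.000e-04 6.600e-02] [0.5603 0.0064 0.066 ]
((282.3087463378906, 232.2948455810547), (77.79397583007812, 25.14034652709961), 77.96940612792969)
yaw -169.3339019477561 [0.62023218 0.01259404 0.06      ]
[-394.5  507.8   92.5] [[-0.985 -0.174 -0.   ]
 [-0.174  0.985  0.   ]
 [ 0.     0.    -1.   ]]
```

Emit:
step_arm --linear '[[0,0,0],[0,0,0],[-28.4,36.2,0],[-28.4,36.2,0],[-28.4,36.2,0],[-28.4,36.2,0],[-28.4,36.2,0],[-28.4,36.2,0],[-28.4,36.2,0],[-28.4,36.2,0]]' --delta_rot '[[0,0,0.134],[0,0,0.134],[0,0,0],[0,0,0],[0,0,0],[0,0,0],[0,0,0],[0,0,0],[0,0,0],[0,0,0]]' --grip '[0,0,0,0,0,0,0,0,0,0]'

```text
time_s: 2.7
tcp_pos: [0.4418, -0.2386, 0.2229]
ee_rot: [[-0.985, -0.174, 0.001], [-0.174, 0.985, -0.0], [-0.001, -0.0, -1.0]]
wrist_force: [0.2, 0.1, 0.8]
gripper_width: 0.017
gripper_force: 0.0
```

Emit:
step_arm --linear '[[-28.4,36.2,0],[-28.4,36.2,0],[-28.4,36.2,0],[-28.4,36.2,0],[-28.4,36.2,0],[-28.4,36.2,0],[0,0,0],[0,0,0],[0,0,0]]' --delta_rot '[[0,0,0],[0,0,0],[0,0,0],[0,0,0],[0,0,0],[0,0,0],[0,0.13,0],[0,0.13,0],[0,0,0]]' --grip '[0,0,0,0,0,0,0,0,0]'

```text
time_s: 3.82
tcp_pos: [0.5724, 0.0041, 0.2205]
ee_rot: [[-0.951, -0.174, -0.255], [-0.168, 0.985, -0.045], [0.259, 0.0, -0.966]]
wrist_force: [-0.2, 0.0, 0.1]
gripper_width: 0.005
gripper_force: 0.0
```

Emit:
step_arm --linear '[[-7,0,26.2],[-7,0,26.2],[-7,0,26.2],[-7,0,26.2],[-7,0,26.2],[0,0,0],[0,0,0]]' --delta_rot '[[0,0,0],[0,0,0],[0,0,0],[0,0,0],[0,0,0],[0,0,0],[0,0,0]]' --grip '[0,0,0,0,0,0,0]'

```text
time_s: 4.7
tcp_pos: [0.5719, 0.0034, 0.0884]
ee_rot: [[-0.952, -0.174, -0.25], [-0.168, 0.985, -0.045], [0.254, -0.0, -0.967]]
wrist_force: [-0.1, -0.1, -0.4]
gripper_width: 0.006
gripper_force: 0.0
```

Run:
```python
from h import *
c=capture("side");print(sense()["tcp_pos"],sense()["wrist_force"])
cv2.imwrite("pics/s1.png",cv2.resize(c["img"][215:315,230:360],(780,600),interpolation=cv2.INTER_CUBIC)[...,::-1])
```

```text
[0.57219541 0.00356414 0.08870294] [ 0.04166323  0.41978322 -0.53100123]
```

View pics/s1.png

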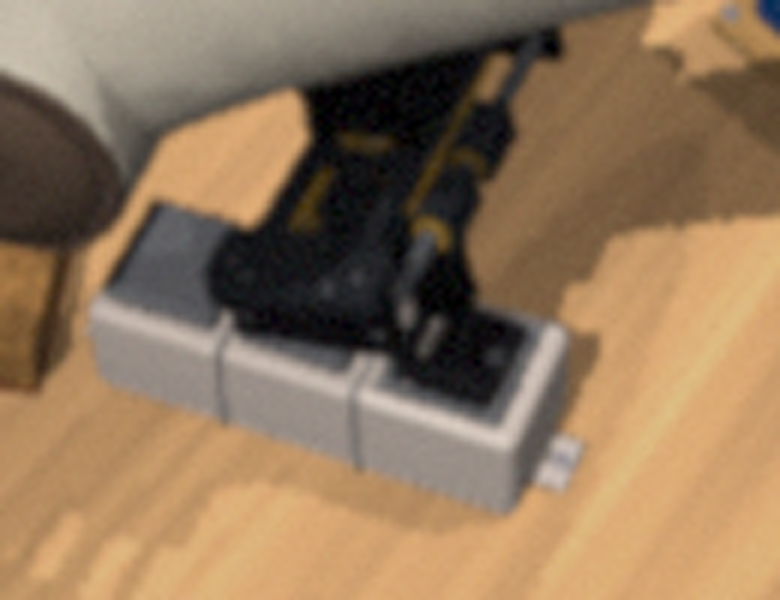

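The closed fingertips hang over the white bar at about crop (430,345), and the bar half is under them. I descend gently.

Emit:
step_arm --linear '[[-1.2,0,4.8],[-1.2,0,4.8],[-0.5,0,1.9],[-0.5,0,1.9],[0,0,0]]' --delta_rot '[[0,0,0],[0,0,0],[0,0,0],[0,0,0],[0,0,0]]' --grip '[0,0,0,0,0]'

```text
time_s: 5.38
tcp_pos: [0.5711, 0.0035, 0.0729]
ee_rot: [[-0.952, -0.174, -0.254], [-0.168, 0.985, -0.045], [0.258, -0.0, -0.966]]
wrist_force: [0.2, -1.6, 0.7]
gripper_width: 0.004
gripper_force: 0.0
```

Emit:
step_arm --linear '[[-0.3,0,1],[-0.3,0,1],[0,0,0]]' --delta_rot '[[0,0,0],[0,0,0],[0,0,0]]' --grip '[0,0,0]'

```text
time_s: 5.75
tcp_pos: [0.5714, 0.0035, 0.0712]
ee_rot: [[-0.952, -0.174, -0.253], [-0.168, 0.985, -0.045], [0.257, -0.0, -0.966]]
wrist_force: [-0.5, -0.6, 1.2]
gripper_width: 0.005
gripper_force: 0.3
```

Emit:
step_arm --linear '[[-0.3,0,1],[-0.3,0,1],[0,0,0]]' --delta_rot '[[0,0,0],[0,0,0],[0,0,0]]' --grip '[0,0,0]'

```text
time_s: 6.12
tcp_pos: [0.572, 0.0037, 0.0695]
ee_rot: [[-0.952, -0.174, -0.251], [-0.168, 0.985, -0.045], [0.255, -0.0, -0.967]]
wrist_force: [0.6, 0.3, 5.6]
gripper_width: 0.004
gripper_force: 2.1
```

Contact came at the expected height, with 5–6 N. I continue.

Emit:
step_arm --linear '[[-0.3,0,1],[-0.3,0,1],[0,0,0]]' --delta_rot '[[0,0,0],[0,0,0],[0,0,0]]' --grip '[0,0,0]'

```text
time_s: 6.5
tcp_pos: [0.5727, 0.0038, 0.0672]
ee_rot: [[-0.952, -0.174, -0.25], [-0.169, 0.985, -0.044], [0.254, -0.0, -0.967]]
wrist_force: [3.5, 1.0, 5.1]
gripper_width: 0.005
gripper_force: 2.4
```

Emit:
step_arm --linear '[[-0.3,0,1],[-0.3,0,1],[0,0,0]]' --delta_rot '[[0,0,0],[0,0,0],[0,0,0]]' --grip '[0,0,0]'

```text
time_s: 6.88
tcp_pos: [0.573, 0.0038, 0.0662]
ee_rot: [[-0.952, -0.175, -0.25], [-0.169, 0.985, -0.045], [0.254, -0.0, -0.967]]
wrist_force: [4.0, 1.8, 8.7]
gripper_width: 0.006
gripper_force: 4.8
```

Emit:
step_arm --linear '[[-0.3,0,1],[0,0,0]]' --delta_rot '[[0,0,0],[0,0,0]]' --grip '[0,0]'

```text
time_s: 7.12
tcp_pos: [0.573, 0.0038, 0.0661]
ee_rot: [[-0.952, -0.175, -0.25], [-0.169, 0.985, -0.045], [0.254, -0.001, -0.967]]
wrist_force: [2.0, 2.1, 13.2]
gripper_width: 0.002
gripper_force: 6.6
```

Emit:
step_arm --linear '[[-0.3,0,1],[0,0,0]]' --delta_rot '[[0,0,0],[0,0,0]]' --grip '[0,0]'

```text
time_s: 7.38
tcp_pos: [0.5731, 0.0038, 0.066]
ee_rot: [[-0.952, -0.176, -0.25], [-0.17, 0.984, -0.045], [0.254, -0.001, -0.967]]
wrist_force: [1.3, 2.5, 15.8]
gripper_width: 0.007
gripper_force: 8.5
```

The tool stopped hard at z = 66 mm, as predicted. I lift, level the tool, turn it for the blue unit and verify.

Emit:
step_arm --linear '[[3.9,0,-14.5],[7.8,0,-29],[7.8,0,-29],[7.8,0,-29],[0,0,0],[0,0,0],[0,-40,0],[0,-40,0],[0,-40,0],[0,-40,0]]' --delta_rot '[[0,0,0],[0,0,0],[0,0,0],[0,0,0],[0,-0.13,0],[0,-0.13,0],[0,0,0.118],[0,0,0.118],[0,0,0.118],[0,0,0.118]]' --grip '[0,0,0,0,0,0,0,0,0,0]'

```text
time_s: 8.62
tcp_pos: [0.5688, -0.1561, 0.166]
ee_rot: [[-0.955, 0.297, -0.005], [0.297, 0.955, 0.001], [0.005, -0.001, -1.0]]
wrist_force: [0.7, -0.1, -0.5]
gripper_width: 0.006
gripper_force: 0.0
```

Run:
```python
from h import *
a=[]
for n,(u,v) in(("top",(285,246)),("side",(302,272))):
    c=capture(n); a.append(cv2.resize(c["img"][v-30:v+30,u-30:u+30],(400,400),interpolation=cv2.INTER_CUBIC))
cv2.imwrite("pics/rk2.png",np.hstack(a)[...,::-1])
s=sense();print(s["tcp_pos"],np.array(s["ee_rot"]).round(4),s["joints"])
print(tolocal(np.array([.5188,-.2991,.105])-s["tcp_pos"]))
```

```text
[ 0.56800145 -0.15785454  0.16596241] [[-9.543e-01  2.987e-01 -5.800e-03]
 [ 2.987e-01  9.543e-01  7.000e-04]
 [ 5.700e-03 -1.000e-03 -1.000e+00]] [ 1.73264232e-01  2.13796404e+01 -9.12178108e+00 -4.94076268e-02
 -5.98295845e+01 -1.07530259e+02]
[   4.4 -149.4   61.1]
```

View pics/rk2.png

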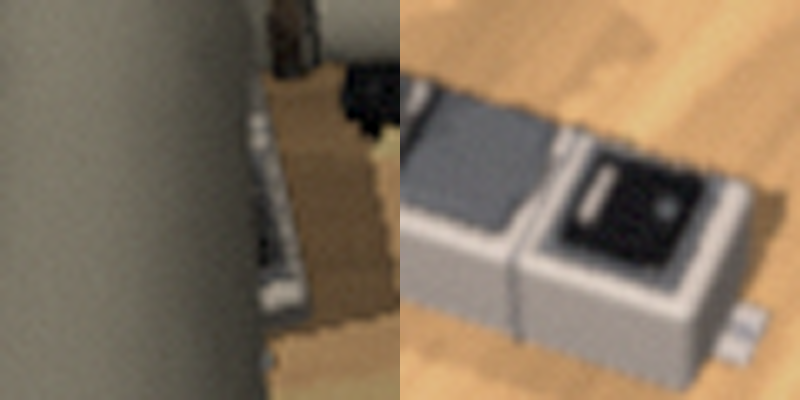

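The rocker's bar half is now lower (crop 597,195) and the "o" half raised (668,208), so it is on. Next is the blue collector's green button.

Emit:
step_arm --linear '[[1.1,-37.4,0],[1.1,-37.4,0],[1.1,-37.4,0],[1.1,-37.4,0],[0,0,20],[0,0,20],[0,0,18],[0,0,0],[0,0,0]]' --delta_rot '[[0,0,0],[0,0,0],[0,0,0],[0,0,0],[0,0,0],[0,0,0],[0,0,0],[0,0,0],[0,0,0]]' --grip '[0,0,0,0,0,0,0,0,0]'

```text
time_s: 9.85
tcp_pos: [0.5228, -0.2965, 0.11]
ee_rot: [[-0.956, 0.292, -0.001], [0.292, 0.956, 0.0], [0.001, -0.0, -1.0]]
wrist_force: [0.2, -0.1, 0.3]
gripper_width: 0.008
gripper_force: 0.0
```

Run:
```python
from h import *
a=[]
for n in("top","side"):
    c=capture(n); u,v=proj(c,(.5188,-.2991,.085)).astype(int); a.append(cv2.resize(c["img"][v-30:v+30,u-30:u+30],(400,400),interpolation=cv2.INTER_CUBIC))
cv2.imwrite("pics/b.png",np.hstack(a)[...,::-1])
s=sense();print(s["tcp_pos"],s["wrist_force"],tolocal(np.array([.5188,-.2991,.105])-s["tcp_pos"]))
```

```text
[ 0.52328678 -0.29674129  0.11059767] [0.29042184 0.5651759  0.63720054] [ 3.6 -3.6  5.6]
```

View pics/b.png

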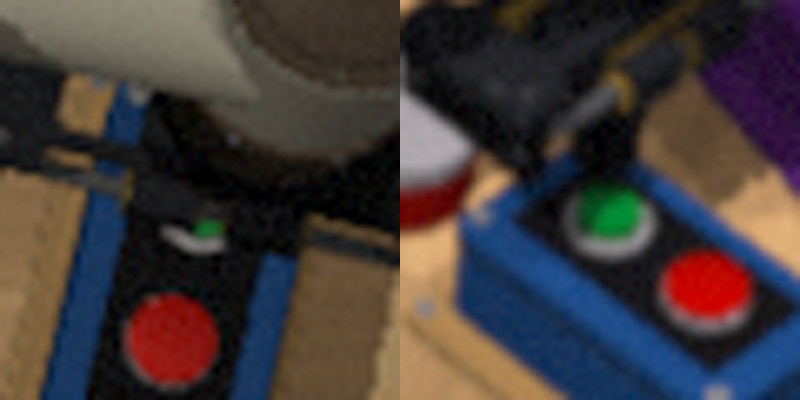

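The fingertips are just above the blue box's green button (top crop 208,230), well clear of the red. I correct 4 mm and press.

Emit:
step_arm --linear '[[3.6,-3.6,0],[0,0,8],[0,0,8],[0,0,4],[0,0,0]]' --delta_rot '[[0,0,0],[0,0,0],[0,0,0],[0,0,0],[0,0,0]]' --grip '[0,0,0,0,0]'

```text
time_s: 10.58
tcp_pos: [0.5181, -0.2991, 0.0891]
ee_rot: [[-0.956, 0.293, -0.001], [0.293, 0.956, 0.0], [0.001, -0.0, -1.0]]
wrist_force: [-0.1, 0.2, -1.0]
gripper_width: 0.005
gripper_force: 0.0
```

Emit:
step_arm --linear '[[0,0,1.5],[0,0,1.5],[0,0,1.5],[0,0,1.5],[0,0,0]]' --delta_rot '[[0,0,0],[0,0,0],[0,0,0],[0,0,0],[0,0,0]]' --grip '[0,0,0,0,0]'

```text
time_s: 11.2
tcp_pos: [0.5185, -0.2992, 0.0843]
ee_rot: [[-0.956, 0.293, 0.0], [0.293, 0.956, -0.0], [-0.0, -0.0, -1.0]]
wrist_force: [-0.8, 2.3, 4.1]
gripper_width: 0.0
gripper_force: 1.9
```

Emit:
step_arm --linear '[[0,0,1.5],[0,0,1.5],[0,0,1],[0,0,0]]' --delta_rot '[[0,0,0],[0,0,0],[0,0,0],[0,0,0]]' --grip '[0,0,0,0]'

```text
time_s: 11.7
tcp_pos: [0.5184, -0.2992, 0.0796]
ee_rot: [[-0.956, 0.293, 0.0], [0.293, 0.956, -0.0], [-0.0, 0.0, -1.0]]
wrist_force: [0.4, 1.4, 3.2]
gripper_width: 0.008
gripper_force: 1.7
```

Emit:
step_arm --linear '[[0,0,1],[0,0,1],[0,0,0]]' --delta_rot '[[0,0,0],[0,0,0],[0,0,0]]' --grip '[0,0,0]'

```text
time_s: 12.08
tcp_pos: [0.5185, -0.2993, 0.0794]
ee_rot: [[-0.956, 0.292, 0.0], [0.292, 0.956, -0.001], [-0.001, -0.0, -1.0]]
wrist_force: [-3.3, 3.4, 11.8]
gripper_width: 0.005
gripper_force: 5.6
```

Emit:
step_arm --linear '[[0,0,1],[0,0,0]]' --delta_rot '[[0,0,0],[0,0,0]]' --grip '[0,0]'

```text
time_s: 12.32
tcp_pos: [0.5185, -0.2993, 0.0793]
ee_rot: [[-0.956, 0.292, 0.001], [0.292, 0.956, -0.001], [-0.001, -0.001, -1.0]]
wrist_force: [-3.9, 3.9, 16.0]
gripper_width: 0.004
gripper_force: 7.8
```

Emit:
step_arm --linear '[[0,0,-20],[0,0,-30],[0,0,-30],[0,0,-20],[0,30,0],[0,30,0],[0,30,0],[0,30,0],[0,0,0]]' --delta_rot '[[0,0,0],[0,0,0],[0,0,0],[0,0,0],[0,0,-0.107],[0,0,-0.107],[0,0,-0.107],[0,0,-0.107],[0,0,0]]' --grip '[0,0,0,0,0,0,0,0,0]'

```text
time_s: 13.45
tcp_pos: [0.5345, -0.1797, 0.1761]
ee_rot: [[-0.991, -0.133, -0.001], [-0.133, 0.991, 0.0], [0.001, 0.001, -1.0]]
wrist_force: [-0.6, -0.2, 0.8]
gripper_width: 0.003
gripper_force: 0.0
```

Run:
```python
from h import *
a=[]
for n,p in(("side",(.5,-.295,.08)),("side",(.565,.003,.06))):
    c=capture(n); u,v=proj(c,p).astype(int); a.append(cv2.resize(c["img"][v-30:v+30,u-30:u+30],(400,400),interpolation=cv2.INTER_CUBIC))
cv2.imwrite("pics/b2.png",np.hstack(a)[...,::-1])
s=sense();print(s["tcp_pos"],np.array(s["ee_rot"]).round(3),tolocal(np.array([.5638,.2745,.165])-s["tcp_pos"]))
```

```text
[ 0.5346117  -0.18122085  0.17631735] [[-0.992 -0.13  -0.   ]
 [-0.13   0.992  0.   ]
 [ 0.     0.    -1.   ]] [-88.1 448.1  11.3]
```

View pics/b2.png

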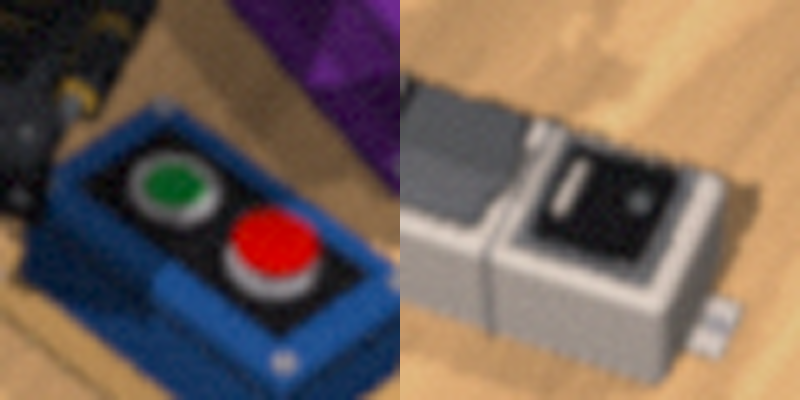

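The blue green button (crop 172,188) is in with its red raised (272,242), and the rocker stays on. On to the grey starter.

Emit:
step_arm --linear '[[-8.8,44.8,0],[-8.8,44.8,0],[-8.8,44.8,0],[-8.8,44.8,0],[-8.8,44.8,0],[-8.8,44.8,0],[-8.8,44.8,0],[-8.8,44.8,0],[-8.8,44.8,0],[-8.8,44.8,0]]' --delta_rot '[[0,0,0],[0,0,0],[0,0,0],[0,0,0],[0,0,0],[0,0,0],[0,0,0],[0,0,0],[0,0,0],[0,0,0]]' --grip '[0,0,0,0,0,0,0,0,0,0]'

```text
time_s: 14.8
tcp_pos: [0.5642, 0.275, 0.1763]
ee_rot: [[-0.992, -0.128, -0.0], [-0.128, 0.992, -0.0], [0.0, -0.0, -1.0]]
wrist_force: [0.7, 0.1, 0.1]
gripper_width: 0.008
gripper_force: 0.0
```

Emit:
step_arm --linear '[[0,0,20],[0,0,20],[0,0,25],[0,0,0],[0,0,0]]' --delta_rot '[[0,0,0],[0,0,0],[0,0,0],[0,0,0],[0,0,0]]' --grip '[0,0,0,0,0]'

```text
time_s: 15.42
tcp_pos: [0.5644, 0.2742, 0.1125]
ee_rot: [[-0.992, -0.13, 0.001], [-0.13, 0.992, 0.0], [-0.001, 0.0, -1.0]]
wrist_force: [1.0, -0.4, -0.1]
gripper_width: 0.004
gripper_force: 0.0
```

Run:
```python
from h import *
a=[]
for n in("top","side"):
    c=capture(n); u,v=proj(c,(.5638,.2745,.085)).astype(int); a.append(cv2.resize(c["img"][v-30:v+30,u-30:u+30],(400,400),interpolation=cv2.INTER_CUBIC))
cv2.imwrite("pics/g.png",np.hstack(a)[...,::-1])
s=sense();print(s["tcp_pos"],s["wrist_force"],tolocal(np.array([.5638,.2745,.09])-s["tcp_pos"]))
```

```text
[0.56437199 0.27463931 0.11308955] [-0.44922509 -0.04973561  0.07691355] [ 0.6 -0.1 23.1]
```

View pics/g.png

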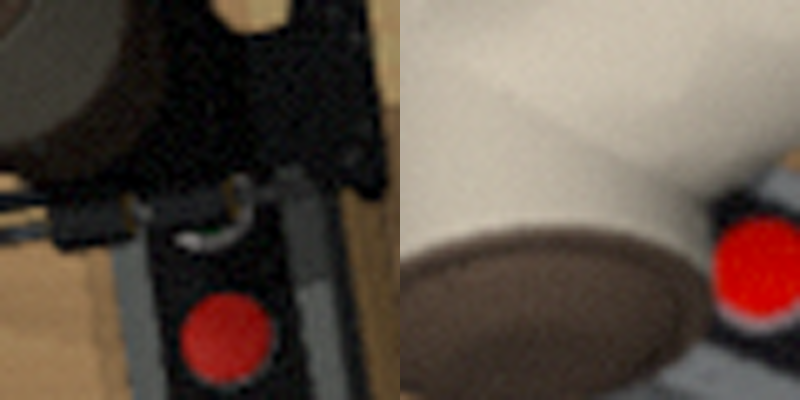

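In the top crop the fingertips cover the grey box's green button, with its collar showing at (215,235) and the red clear at (228,338). I press.

Emit:
step_arm --linear '[[0,0,8],[0,0,8],[0,0,6],[0,0,0]]' --delta_rot '[[0,0,0],[0,0,0],[0,0,0],[0,0,0]]' --grip '[0,0,0,0]'

```text
time_s: 16.02
tcp_pos: [0.563, 0.2742, 0.0889]
ee_rot: [[-0.991, -0.13, -0.001], [-0.13, 0.991, -0.001], [0.001, -0.001, -1.0]]
wrist_force: [0.2, -0.3, -0.2]
gripper_width: 0.003
gripper_force: 0.0
```

Emit:
step_arm --linear '[[0,0,1.5],[0,0,1.5],[0,0,1.5],[0,0,1.5],[0,0,1.5],[0,0,1.5],[0,0,0]]' --delta_rot '[[0,0,0],[0,0,0],[0,0,0],[0,0,0],[0,0,0],[0,0,0],[0,0,0]]' --grip '[0,0,0,0,0,0,0]'

```text
time_s: 16.9
tcp_pos: [0.5635, 0.2746, 0.0809]
ee_rot: [[-0.991, -0.131, 0.0], [-0.131, 0.991, 0.0], [-0.0, 0.0, -1.0]]
wrist_force: [-2.1, 0.1, 3.8]
gripper_width: 0.009
gripper_force: 2.0
```

Emit:
step_arm --linear '[[0,0,1],[0,0,1],[0,0,1],[0,0,0]]' --delta_rot '[[0,0,0],[0,0,0],[0,0,0],[0,0,0]]' --grip '[0,0,0,0]'

```text
time_s: 17.4
tcp_pos: [0.5636, 0.2746, 0.0794]
ee_rot: [[-0.991, -0.131, 0.001], [-0.131, 0.991, -0.0], [-0.001, -0.0, -1.0]]
wrist_force: [-4.0, -1.0, 10.8]
gripper_width: 0.005
gripper_force: 5.4
```

Emit:
step_arm --linear '[[0,0,1],[0,0,0]]' --delta_rot '[[0,0,0],[0,0,0]]' --grip '[0,0]'

```text
time_s: 17.65
tcp_pos: [0.5636, 0.2746, 0.0793]
ee_rot: [[-0.991, -0.131, 0.001], [-0.131, 0.991, -0.0], [-0.001, -0.0, -1.0]]
wrist_force: [-5.8, -1.6, 14.8]
gripper_width: 0.007
gripper_force: 7.4
```

Emit:
step_arm --linear '[[0,0,-20],[0,0,-30],[0,0,-30],[0,0,-20],[30,0,0],[30,0,0],[30,0,0],[30,0,0],[0,0,0]]' --delta_rot '[[0,0,0],[0,0,0],[0,0,0],[0,0,0],[0,0,0],[0,0,0],[0,0,0],[0,0,0],[0,0,0]]' --grip '[0,0,0,0,0,0,0,0,0]'

```text
time_s: 18.77
tcp_pos: [0.4428, 0.2583, 0.1763]
ee_rot: [[-0.991, -0.131, -0.001], [-0.131, 0.991, -0.0], [0.001, -0.0, -1.0]]
wrist_force: [0.3, -0.0, 0.3]
gripper_width: 0.002
gripper_force: 0.0
```

Run:
```python
from h import *
c=capture("side"); cv2.imwrite("pics/e.png",cv2.resize(c["img"][130:430,150:470],(800,600),interpolation=cv2.INTER_AREA)[...,::-1] if 0 else cv2.resize(c["img"][130:400,140:480],(756,600))[...,::-1])
```

```text
(no output)
```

View pics/e.png

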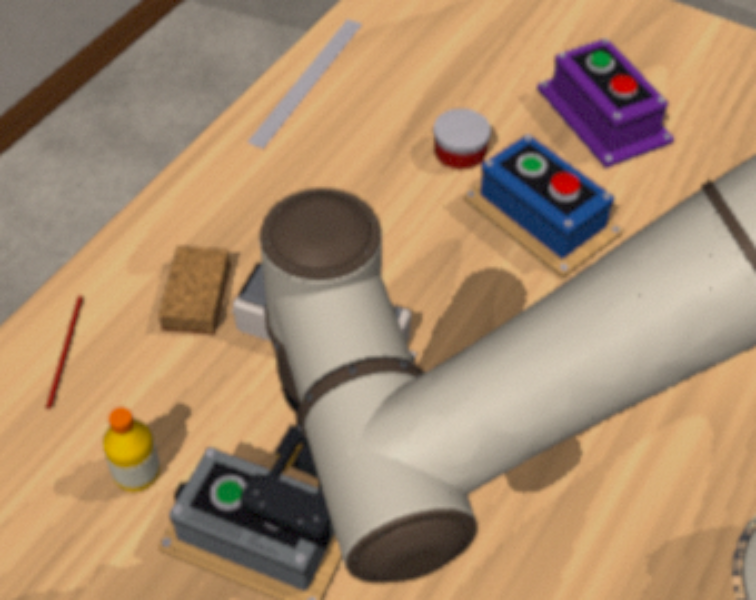

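The picture shows the grey green button in (230,492), the blue green button in with its red raised (532,165), and the bottle, tin and block in place. The arm is clear.

```bash
python3 -c "
from station import *
print(finish_job())"
```

```text
the job is handed in; nothing more can be done
None
```

The supply rocker, the collector's green button and the sander's green button were each pressed to their stop in that order, nothing loose was seen to have moved, and the job is handed in; the station returned no verdict.

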